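Reset the tripped breaker on the lamp-wiring board

ROBOT

A 6-joint arm with a two-finger parallel gripper is mounted at the origin on the work surface. World frame = base frame: x ahead of the robot, y to its left, z up, the work surface at z = 0. Lengths are in m, angles in rad, forces in N, time in s.
With the tool pointing down it reaches from about 0.375 to 0.9 m from the base axis. Payload 3.1 kg.
Tool frame: the origin (TCP) lies midway between the tips of the shut fingers; the grasp point (between the pads) lies pinch_z behind it (pinch_z is the distance from the TCP to the grasp point, in m); y points along the fingers, z is the direction in which the jaws open and shut, and the axes are right-handed (so a half turn about y gives the same grasp; the last joint's range is limited). The gripper opens to 87 mm and grips with 3 to 60 N. Pads are 19 mm wide; open, the fingers measure 117 mm over their backs; the gripper's body (75 mm by 190 mm) begins 51 mm behind the grasp point.
Start: joints at [1.093, 0.527, 1.433, -0, 1.181, -0.178], TCP at [0.185, 0.597, 0.223] pointing down, gripper open.
Joint ranges: [-3.08, 3.08], [-0.75, 2.2], [0.22, 2.44], [-1.43, 4.57], [0, 2.65], [-2.85, 2.85]. Speed limits (rad/s): [2.79, 2.79, 3.14, 3.14, 3.14, 3.14].

INTERFACE

Orientations are given as a unit quaternion [x, y, z, w].
In Python, from rig import get_obs, camera, hand_in, pinch_z gives the robot as it stands. The module is installed in compiled form; this text tells all that it offers.
- The arm moves only by the tool arm_command, never from a script. Its argument "plan" is a list of rows, each a list of 2 entries, a list of its own where there are three numbers: the shift along the world's x, y, z in units of 25 mm (1.0 is 25 mm), then the turn about the world's z in units of 5 degrees (1.0 is 5 degrees). A call has 1 to 5 rows; each row is the pose to reach, as a shift and turn from the pose commanded when the call began; what a row does not reach only later rows make up. A row lasts 1/10 s, in which the tool goes at most 50 mm and 8.59 degrees, less where a joint would pass 70% of its speed; a pose out of reach is approached as far as the arm can. A call with a gripper value outside its range is refused whole. "fingers" is the opening, from -1 (shut) to 1 (fully open), set as the call begins (left out, the last holds). The fingers move at their own pace and stop on an object; "force" is the grip in N (left out, the last holds). Time passes only in rows, so rows that repeat a pose let the fingers close. It gives the time, the measured TCP pose, the force and the opening at its end, in the units of the state.
- get_obs(): the state, without advancing time (a new reading comes with each control period).
- camera(name): name is "side" or "top"; returns a dict with "pixels" (420x560x3 uint8, red, green, blue), "camera_matrix" (3x3 intrinsics, pixels), "distortion" ([k1, k2, p1, p2, k3] as OpenCV has them; the pictures are not rectified), "R" (3x3) and "t" (3): a world point X has camera coordinates R X + t. Camera axes: x right, y down, z forward; pixel columns grow to the right and rows downward; lengths in m; the calibration is good to about 2 mm. A picture is of the moment at which its call begins. There is no depth.
- hand_in(): hands the job in, once; it reports no verdict.
The state is a dict: "time": time; "q": joint angles; "joint_velocities": joint speeds; "joint_torque": joint torques, N m; "position": TCP position; "tool_rot": TCP orientation; "ft_force": force on the tool from outside, world axes, zero at the start; "moment": the same for the moment, N m; "grip_width": finger opening in m.
Only numpy, scipy, OpenCV 4.12 (cv2) and the standard library are available. Lean on these libraries where they do the work, as an engineer would, in place of code of your own. Each camera call takes 0.05 s, during which the arm holds its last target.

TASK

One of the three circuit breakers on the plywood board has tripped: its yellow reset lever has swung out from the side of the housing. With the fingertips, gently push that lever back in until it snaps fully home against its housing, then withdraw. Do not touch the other two breakers, do not press the red trip button, and leave the loose relay, bulb carton and screwdriver where they lie.

Things in the scene. Friction and masses are not known exactly. Their poses are not given: they have to be found in the camera images.
- breaker_tripped: The tripped charcoal breaker, fixed on the board, in any of the 3 places. Origin: centre of its underside, on the board's top face. x: its long axis, away from the robot; y left; z up. Foot 90 (x) x 36 x 8 mm; studs at x = -38 and +38, 21 high; housing 56 (x) x 40 (y) x 44 mm high. On its -y side, where the lever is, it ends at y = -18 up to z = 18 and at y = -16 from z = 32 up.
- reset_lever (a joint): Angle (rad) of the yellow lever of breaker_tripped: 0 = home along the housing's -y side, outer face at y = -24 mm, tip nearest the robot; about 0.6 = tripped, swung out to the -y side, its end at about x = -16, y = -45. Push its outer face, towards +y. A spring resists with about 2 N at the tip; below about 0.2 rad it snaps home by itself; let go above 0.3 and it springs out again.
- reset_lever_pivot (a point): Vertical pivot of that lever, at x = +20, y = -20.5, z = 25 mm in the frame of breaker_tripped. The lever is 44 mm long from here to its end, 6 to 8 mm thick and 10 mm tall (z = 20 to 30). At angle a the centre of its rounded tip is at x = 20 - 40 cos(a), y = -20.5 - 40 sin(a). The lever is springy: its tip bends some 4 mm under 5 N, also when home.
- reset_lever_tip (a point): Point on the outer face of that lever, 40 mm from the pivot and at mid height, 25 mm above the breaker's underside; moves with the lever.
- trip_button (a joint): Red round trip button, 13 mm across, on top of breaker_tripped (x = -10, y = +4 mm, top at z = 49). Value: how far it is pressed down, in m: 0 = up, 0.004 = fully pressed. Light spring, 1 to 5 N. Not to be pressed.
- breaker_b: A second breaker, same frame, sizes and button, its lever home; not to be touched.
- breaker_c: A third breaker, same frame, sizes and button, its lever home; not to be touched.
- board: Plywood board 280 (x) x 500 (y) x 12 mm, fixed on the bench. Origin: centre of its underside; axes parallel to the breakers'. Breakers in a row at x = 30, y = -150, 0, 150 mm: 80 mm is free between a lever that is out and the next housing. Copper bar on the far studs (top 25 mm above the bench), trunking at x = 103 to 133 (42 mm), tails and terminal blocks at x = -66 to -5 (28 mm).
- relay: Loose black relay, a 28 mm cube with four 12 mm brass blades out of one side, lying on the near strip of the board; origin at the centre of the cube's underside.
- bulb_carton: Loose small cardboard carton with a blue band, 46 x 46 mm, 75 mm tall, standing at the left of the board's near strip; origin at the centre of its underside.
- screwdriver: Loose screwdriver 170 mm long lying on the near strip of the board, roughly along y; its own x axis runs along it, handle towards -x.

How it is judged:
By the outcome, as a careful person would: the job done as asked, in the order asked, and still so for the second after the job is handed in, with the robot touching nothing.
It also fails if it takes over 32 s, if anything falls off the work surface, if the arm or the gripper's body presses on something with over 40 N, if the wrist force passes 120 N, or if a joint passes its speed limit or range.

## Working session

There is one attempt and no reset: what is moved stays moved. The work goes in short steps, Python scripts to look and compute and a tool call to move; the robot and the scene stay as the last step left them, time stands still between calls to the robot, and variables do not carry over. Pictures are saved under pics/ and viewed, and the job is handed in when it is done.

Besides the shell and the picture viewer there is one more tool, called after "Request:" by a JSON object that holds its "method" and its "body", one argument or row to a line. arm_command: Moves the arm, as the interface text tells. Its arguments: {"type":"object","properties":{"plan":{"type":"array"},"fingers":{"type":"number"},"force":{"type":"number"}},"required":["plan"]}

```bash
mkdir -p pics
python3 - <<'E'
from rig import get_obs,camera,pinch_z
import cv2,pickle
o=get_obs()
for k in ("time","position","tool_rot","ft_force","grip_width"):print(k,o[k])
print(pinch_z)
for n in("side","top"):
    c=camera(n);cv2.imwrite(f"pics/{n}0.png",c["pixels"][:,:,::-1]);pickle.dump(c,open(f"{n}0.pkl","wb"))
    print(n,c["camera_matrix"],c["distortion"],c["R"],c["t"])
E
```

```text
time 0.0
position [0.18420976 0.59647429 0.22156099]
tool_rot [ 0.6999078  -0.10585034  0.10534743 -0.69844591]
ft_force [-0.06889368 -0.13981217  0.20695991]
grip_width 0.08709990105352373
0.0187
side [[447.92420789   0.         279.88245273]
 [  0.         447.92420789 215.23226561]
 [  0.           0.           1.        ]] [-0.04524391  0.          0.          0.          0.        ] [[ 0.91144571 -0.41138292 -0.00555157]
 [-0.26255457 -0.57121211 -0.7776772 ]
 [ 0.31675199  0.71026813 -0.62863929]] [-0.47316951  0.19871696  0.62630167]
top [[475.6708232    0.         273.52180808]
 [  0.         475.6708232  206.82868274]
 [  0.           0.           1.        ]] [-0.13219016  0.          0.          0.          0.        ] [[ 0.21596092 -0.97638849  0.00513854]
 [-0.9546167  -0.21224501 -0.20894741]
 [ 0.20510448  0.04021914 -0.97791338]] [-0.06280956  0.53261929  0.78237794]
```

View pics/side0.png

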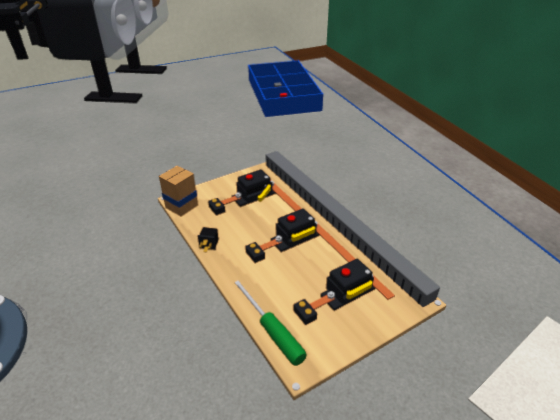

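View pics/top0.png

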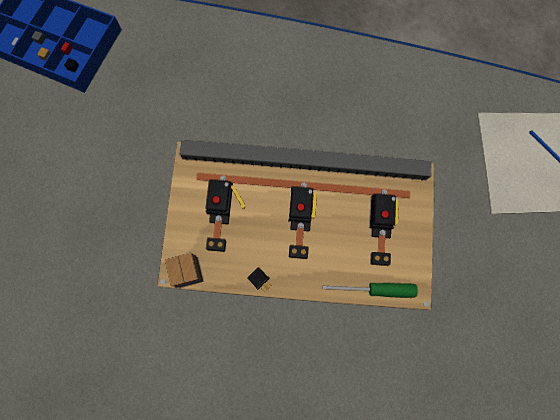

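The tripped breaker is the left-most one. In the top view its button is near (216,200) and its yellow lever runs from (233,185) to (243,207). The other two levers are home. Next I'll measure the positions.

```bash
cat > h.py <<'E'
import cv2,numpy as np,pickle
def ray(c,uv):
    p=cv2.undistortPoints(np.array([[uv]],float),c["camera_matrix"],np.array(c["distortion"])).ravel()
    R=np.array(c["R"]);return -R.T@np.array(c["t"]),R.T@np.r_[p,1]
def plane(c,uv,z):
    o,d=ray(c,uv);return o+d*(z-o[2])/d[2]
def tri(c1,u1,c2,u2):
    o1,d1=ray(c1,u1);o2,d2=ray(c2,u2);s=np.linalg.lstsq(np.c_[d1,-d2],o2-o1,rcond=None)[0]
    a,b=o1+s[0]*d1,o2+s[1]*d2;return (a+b)/2,np.linalg.norm(a-b)
def proj(c,X):
    return cv2.projectPoints(np.array([X],float),cv2.Rodrigues(np.array(c["R"]))[0],np.array(c["t"]),c["camera_matrix"],np.array(c["distortion"]))[0].ravel()
def masks(c,box=None):
    h=cv2.cvtColor(c["pixels"],cv2.COLOR_RGB2HSV)
    y=cv2.inRange(h,(24,170,110),(34,255,255));r=cv2.inRange(h,(0,200,120),(4,255,255))|cv2.inRange(h,(176,200,120),(180,255,255))
    return y,r
def blobs(m,a=8):
    n,l,s,ce=cv2.connectedComponentsWithStats(m)
    return [(ce[i].round(1),s[i].tolist()) for i in range(1,n) if s[i][4]>=a],l
def load(n):return pickle.load(open(n+".pkl","rb"))
E
python3 - <<'E'
from h import *
for n in("top0","side0"):
    c=load(n);y,r=masks(c)
    for nm,m in(("y",y),("r",r)):
        for ce,s in blobs(m)[0]:print(n,nm,ce,s,plane(c,ce,.061 if nm=="r" else .040).round(4))
    x=c["pixels"]
    b=(150,130,300,180) if n=="top0" else (200,140,160,120)
    s=x[b[1]:b[1]+b[3],b[0]:b[0]+b[2]]
    k=2.6 if n=="top0" else 5
    cv2.imwrite(f"pics/{n}z.png",cv2.resize(s,None,fx=k,fy=k,interpolation=cv2.INTER_CUBIC)[:,:,::-1])
E
```

```text
top0 y [237.8 196.4] [231, 185, 14, 23, 70] [0.5418 0.1219 0.04  ]
top0 y [313.8 205.6] [311, 193, 6, 25, 65] [ 0.555  -0.0157  0.04  ]
top0 y [396.4 212.1] [395, 200, 3, 25, 43] [ 0.5758 -0.1649  0.04  ]
top0 r [64.4 46.1] [61, 42, 8, 8, 34] [0.7605 0.5283 0.061 ]
top0 r [215.5 199.1] [213, 196, 6, 7, 35] [0.524  0.1566 0.061 ]
top0 r [300.4 206.4] [298, 204, 6, 6, 33] [0.5436 0.0079 0.061 ]
top0 r [384.7 213.6] [382, 211, 7, 6, 34] [ 0.5633 -0.1402  0.061 ]
side0 y [264.2 192. ] [258, 184, 13, 17, 85] [0.5417 0.1225 0.04  ]
side0 y [302.8 232.9] [291, 226, 24, 14, 137] [ 0.5557 -0.0149  0.04  ]
side0 y [358.9 289. ] [347, 280, 25, 18, 167] [ 0.575  -0.1637  0.04  ]
side0 r [283.   94.1] [280, 93, 6, 3, 14] [0.7426 0.4747 0.061 ]
side0 r [248.6 176.1] [246, 175, 6, 3, 17] [0.5238 0.1564 0.061 ]
side0 r [290.7 217.2] [287, 215, 8, 5, 30] [0.5439 0.009  0.061 ]
side0 r [345.5 271.1] [342, 268, 8, 7, 45] [ 0.5636 -0.1401  0.061 ]
```

Run:
```python
from h import *
t=load("top0")
s=t["pixels"][150:290,155:255]
cv2.imwrite("pics/t1.png",cv2.resize(s,None,fx=4.2,fy=4.2,interpolation=cv2.INTER_CUBIC)[:,:,::-1])
```

```text
(no output)
```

View pics/t1.png

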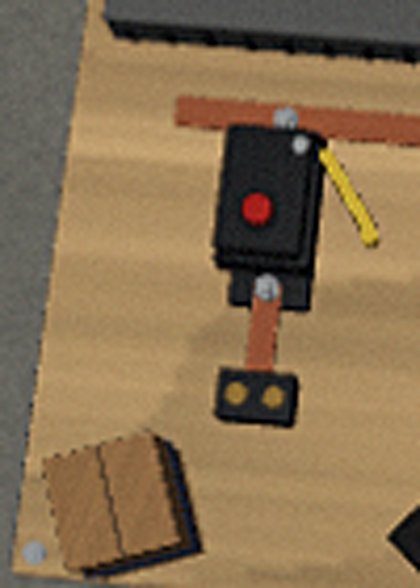

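View pics/side0z.png

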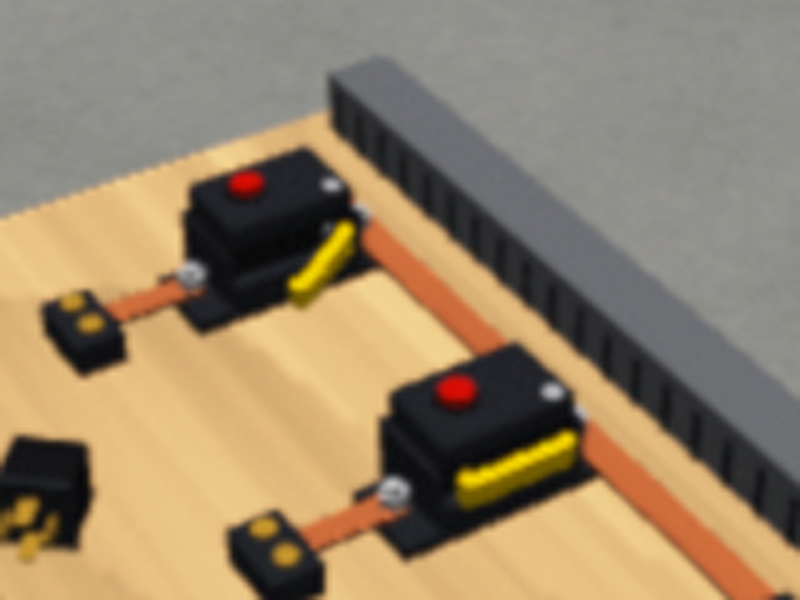

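Run:
```python
from h import *
from scipy.spatial.transform import Rotation as Ro
from rig import get_obs
o=get_obs();R=Ro.from_quat(o["tool_rot"]).as_matrix();print(R.round(3)); 
t=load("top0");s=load("side0")
B=[tri(t,a,s,b) for a,b in(((215.5,199.1),(248.6,176.1)),((300.4,206.4),(290.7,217.2)),((384.7,213.6),(345.5,271.1)))]
for b in B:print(b[0].round(4),round(b[1],4))
d=B[0][0]-B[2][0];yaw=np.arctan2(-d[0],d[1]);print("len",np.hypot(*d[:2]),"yaw deg",np.degrees(yaw))
c,sn=np.cos(yaw),np.sin(yaw);M=np.array([[c,-sn],[sn,c]])
O=plane(t,(215.5,199.1),.061)[:2]*.5+plane(s,(248.6,176.1),.061)[:2]*.5-M@[-.01,.004];print("O",O)
np.savez("frame.npz",O=O,M=M)
# lever end checks
for n,c_ in(("top",t),("side",s)):
    y,_=masks(c_);bl,l=blobs(y)
    for ce,st in bl[:1]:
        i=l[int(ce[1]),int(ce[0])];p=np.argwhere(l==i)[:,::-1]
        for e in(p[p[:,1].argmax()],p[p[:,1].argmin()]):
            X=plane(c_,e.astype(float),.0395);print(n,e,X.round(4),(M.T@(X[:2]-O)).round(4))
# carton/relay top
print("carton top",plane(t,(179,268),.087))
for x,y in((-.018,-.070),(-.018,-.0335)):print(x,y,(O+M@[x,y]).round(4))
```

```text
[[ 0.955 -0.001  0.295]
 [-0.295 -0.002  0.955]
 [-0.    -1.    -0.002]]
[0.524  0.1567 0.0608] 0.0002
[0.5434 0.0079 0.0619] 0.0
[ 0.5634 -0.1402  0.0612] 0.0003
len 0.2995008092263013 yaw deg 7.559353251794138
O [0.53436014 0.15387871]
top [242 207] [0.5245 0.11   0.0395] [-0.0155 -0.0422]
top [232 185] [0.5604 0.1372 0.0395] [ 0.0236 -0.02  ]
side [260 200] [0.5249 0.1029 0.0395] [-0.0161 -0.0493]
side [268 184] [0.5591 0.1448 0.0395] [ 0.0233 -0.0123]
carton top [0.39150653 0.18369345 0.087     ]
-0.018 -0.07 [0.5257 0.0821]
-0.018 -0.0335 [0.5209 0.1183]
```

Request:
{"method": "arm_command", "body": {
  "plan": [
    [[0.9,-1.4,0],0.5],
    [[1.9,-2.9,0],1.5],
    [[2.9,-4.4,0],2.5],
    [[3.9,-6.0,0],3.5],
    [[4.9,-7.5,0],4.95]
  ],
  "fingers": -1,
  "force": 20
}}

```text
time: 0.6
position: [0.3073, 0.4077, 0.2222]
tool_rot: [0.706, 0.048, -0.049, -0.705]
ft_force: [0.5, 0.8, -0.2]
grip_width: 0.0551
```

Request:
{"method": "arm_command", "body": {
  "plan": [
    [[0.9,-1.4,0],0],
    [[1.9,-2.9,0],0],
    [[2.9,-4.4,0],0],
    [[3.9,-6.0,0],0],
    [[4.9,-7.5,0],0]
  ]
}}

```text
time: 1.1
position: [0.43, 0.2203, 0.2224]
tool_rot: [0.706, 0.046, -0.047, -0.706]
ft_force: [0.7, 0.8, -0.2]
grip_width: 0.0149
```

Request:
{"method": "arm_command", "body": {
  "plan": [
    [[0.9,-1.4,0],0],
    [[1.9,-2.9,0],0],
    [[3.0,-4.6,0],0],
    [[4.0,-6.2,0],0],
    [[4.0,-6.2,0],0]
  ]
}}

```text
time: 1.6
position: [0.5338, 0.0619, 0.2225]
tool_rot: [0.707, 0.046, -0.043, -0.705]
ft_force: [0.2, 0.2, -0.5]
grip_width: 0.0002
```

Request:
{"method": "arm_command", "body": {
  "plan": [
    [[-0.16,0.22,-1],0],
    [[-0.16,0.22,-2.5],0],
    [[-0.16,0.22,-4],0],
    [[-0.16,0.22,-5],0],
    [[-0.16,0.22,-5],0]
  ]
}}

```text
time: 2.1
position: [0.522, 0.0732, 0.0942]
tool_rot: [-0.705, -0.044, 0.05, 0.706]
ft_force: [-0.4, 0.2, 0.5]
grip_width: 0.0004
```

```bash
cat > look.py <<'E'
import sys
from h import *
from rig import get_obs,camera
from scipy.spatial.transform import Rotation as Ro
k=sys.argv[1];f=np.load("frame.npz");O,M=f["O"],f["M"]
im=[]
for n,b in(("side",(200,110,140,140)),("top",(180,140,140,140))):
    c=camera(n);pickle.dump(c,open(f"{n}{k}.pkl","wb"))
    im.append(cv2.resize(c["pixels"][b[1]:b[1]+b[3],b[0]:b[0]+b[2]],(400,400),interpolation=cv2.INTER_CUBIC))
cv2.imwrite(f"pics/l{k}.png",np.hstack(im)[:,:,::-1])
o=get_obs();p=np.array(o["position"]);z=Ro.from_quat(o["tool_rot"]).as_matrix()[:,2]
print(o["time"],"pos",p.round(4),"breaker",((M.T@(p[:2]-O))*1e3).round(1),"F",(M.T@np.array(o["ft_force"])[:2]).round(2),o["ft_force"][2].round(2),"jaw deg",np.degrees(np.arctan2(z[1],z[0])).round(2))
E
python3 look.py 1
```

```text
2.2 pos [0.5252 0.073  0.0975] breaker [-19.7 -79. ] F [ 0.69 -0.18] 0.13 jaw deg 97.59
```

View pics/l1.png

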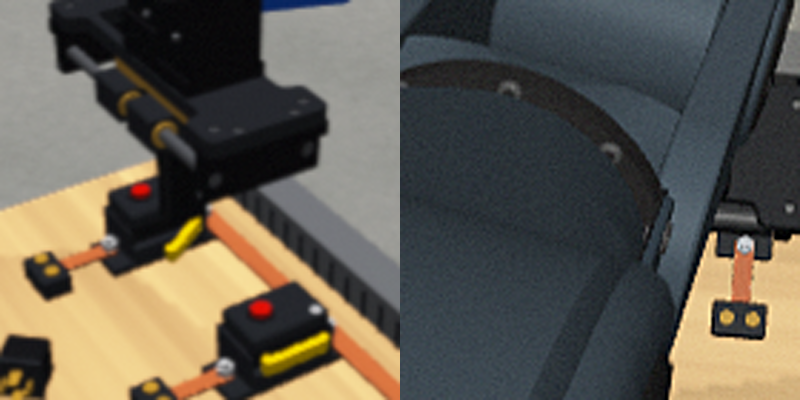

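The side view shows the shut fingers at about (185,215) in the left half, to the right of the tripped lever and clear of everything. The arm hides the top view. Next I'll lower beside the lever.

Request:
{"method": "arm_command", "body": {
  "plan": [
    [[0.1,-0.1,-0.8],0],
    [[0.1,-0.1,-1.6],0],
    [[0.1,-0.1,-2.4],0],
    [[0.1,-0.1,-2.74],0],
    [[0.1,-0.1,-2.74],0]
  ]
}}

```text
time: 2.7
position: [0.5283, 0.0702, 0.0294]
tool_rot: [0.706, 0.047, -0.047, -0.706]
ft_force: [-0.4, 0.0, -0.3]
grip_width: 0.0006
```

```bash
python3 look.py 2
```

```text
2.8 pos [0.529  0.0702 0.0303] breaker [-16.3 -82.3] F [0.24 0.57] -0.57 jaw deg 97.58
```

View pics/l2.png

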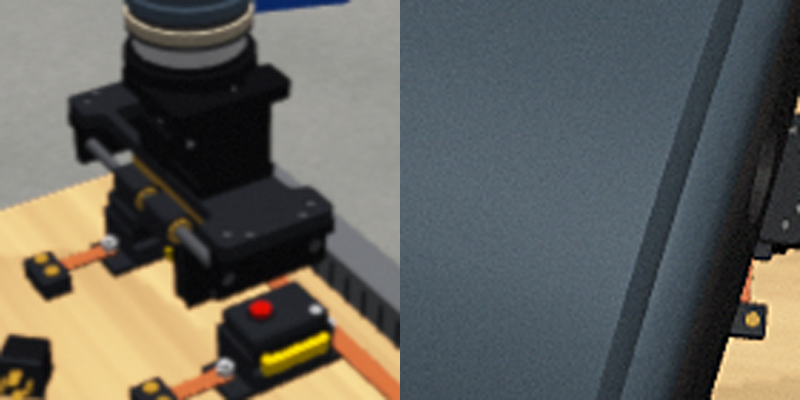

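Request:
{"method": "arm_command", "body": {
  "plan": [
    [[-0.03,0.25,0],0],
    [[-0.06,0.5,0],0],
    [[-0.09,0.7,0],0],
    [[-0.1,0.8,0],0],
    [[-0.1,0.8,0],0]
  ]
}}

```text
time: 3.3
position: [0.5254, 0.0907, 0.0292]
tool_rot: [0.706, 0.047, -0.047, -0.706]
ft_force: [0.5, -0.1, -0.2]
grip_width: 0.0004
```

```bash
python3 look.py 3
```

```text
3.4 pos [0.5256 0.0902 0.0291] breaker [-17.1 -61.9] F [-0.15  0.  ] -0.3 jaw deg 97.59
```

View pics/l3.png

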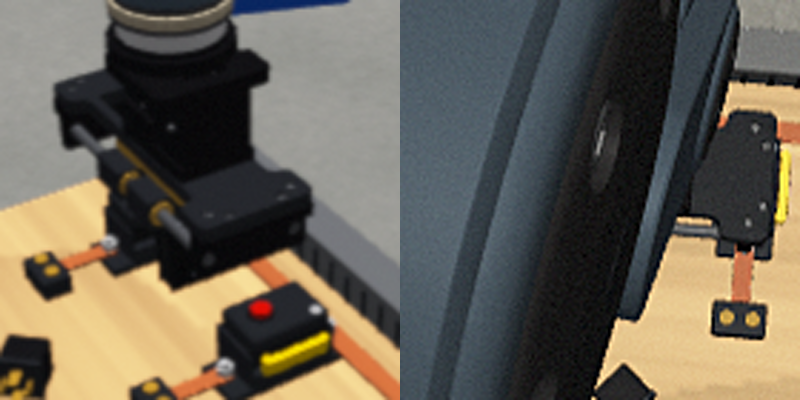

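Request:
{"method": "arm_command", "body": {
  "plan": [
    [[-0.01,0.08,0],0],
    [[-0.02,0.16,0],0],
    [[-0.03,0.24,0],0],
    [[-0.03,0.24,0],0]
  ]
}}

```text
time: 3.8
position: [0.5247, 0.0963, 0.029]
tool_rot: [-0.706, -0.047, 0.047, 0.706]
ft_force: [0.7, -0.6, 0.2]
grip_width: 0.0003
```

Request:
{"method": "arm_command", "body": {
  "plan": [
    [[-0.01,0.08,0],0],
    [[-0.02,0.16,0],0],
    [[-0.03,0.24,0],0],
    [[-0.03,0.24,0],0]
  ]
}}

```text
time: 4.2
position: [0.5232, 0.1021, 0.0288]
tool_rot: [0.706, 0.046, -0.047, -0.706]
ft_force: [-1.2, -3.4, -0.4]
grip_width: 0.0001
```

```bash
python3 look.py 4
```

```text
4.3 pos [0.5238 0.1021 0.0289] breaker [-17.3 -49.9] F [-2.86 -2.93] 0.38 jaw deg 97.58
```

Request:
{"method": "arm_command", "body": {
  "plan": [
    [[-0.01,0.06,0],0],
    [[-0.02,0.12,0],0],
    [[-0.02,0.18,0],0],
    [[-0.02,0.18,0],0]
  ]
}}

```text
time: 4.7
position: [0.5242, 0.1071, 0.0292]
tool_rot: [-0.705, -0.047, 0.046, 0.706]
ft_force: [-0.5, -0.7, -0.5]
grip_width: 0.0005
```

Request:
{"method": "arm_command", "body": {
  "plan": [
    [[-0.01,0.05,0],0],
    [[-0.01,0.1,0],0],
    [[-0.02,0.14,0],0],
    [[-0.02,0.14,0],0]
  ]
}}

```text
time: 5.1
position: [0.5233, 0.1104, 0.0291]
tool_rot: [-0.705, -0.047, 0.046, 0.706]
ft_force: [0.2, -0.4, -0.3]
grip_width: 0.0003
```

```bash
python3 look.py 5
```

```text
5.2 pos [0.5233 0.1103 0.0291] breaker [-16.8 -41.8] F [-0.56 -0.07] -0.18 jaw deg 97.58
```

View pics/l5.png

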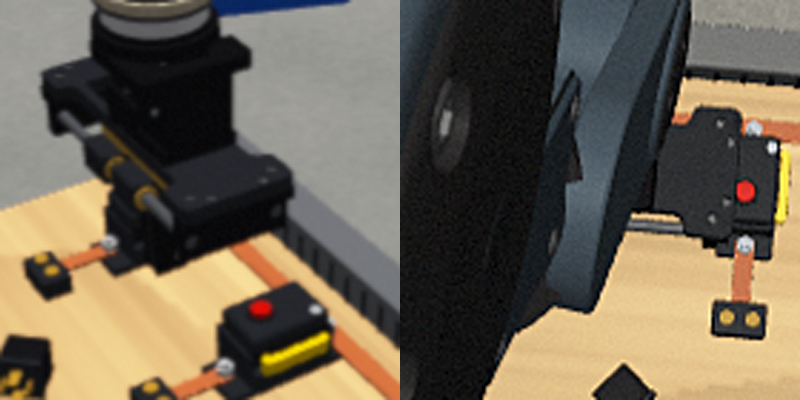

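The force fell from 4 N to about 0, which suggests the lever snapped in. I'll press lightly a little further to confirm it is seated.

Request:
{"method": "arm_command", "body": {
  "plan": [
    [[-0.01,0.05,0],0],
    [[-0.01,0.1,0],0],
    [[-0.01,0.1,0],0]
  ]
}}

```text
time: 5.5
position: [0.5228, 0.1128, 0.029]
tool_rot: [-0.706, -0.047, 0.047, 0.706]
ft_force: [-0.2, 0.1, 0.4]
grip_width: 0.0004
```

Request:
{"method": "arm_command", "body": {
  "plan": [
    [[-0.01,0.04,0],0],
    [[-0.01,0.08,0],0],
    [[-0.01,0.08,0],0]
  ]
}}

```text
time: 5.8
position: [0.5225, 0.1147, 0.0291]
tool_rot: [-0.706, -0.047, 0.047, 0.706]
ft_force: [-0.1, -0.6, 0.3]
grip_width: 0.0003
```

```bash
python3 look.py 6
```

```text
5.9 pos [0.5225 0.1146 0.029 ] breaker [-16.9 -37.3] F [1.08 0.72] -0.38 jaw deg 97.58
```

Request:
{"method": "arm_command", "body": {
  "plan": [
    [[0,0.03,0],0],
    [[-0.01,0.06,0],0],
    [[-0.01,0.06,0],0]
  ]
}}

```text
time: 6.2
position: [0.5222, 0.1162, 0.029]
tool_rot: [-0.706, -0.047, 0.047, 0.706]
ft_force: [-0.4, -0.0, -0.5]
grip_width: 0.0006
```

Request:
{"method": "arm_command", "body": {
  "plan": [
    [[0,0.03,0],0],
    [[-0.01,0.06,0],0],
    [[-0.01,0.06,0],0]
  ]
}}

```text
time: 6.5
position: [0.522, 0.1177, 0.029]
tool_rot: [-0.706, -0.047, 0.047, 0.706]
ft_force: [0.2, -0.4, -0.3]
grip_width: 0.0006
```

```bash
python3 look.py 7
```

```text
6.6 pos [0.522  0.1177 0.0291] breaker [-17.  -34.3] F [0.12 0.41] 0.49 jaw deg 97.58
```

View pics/l7.png

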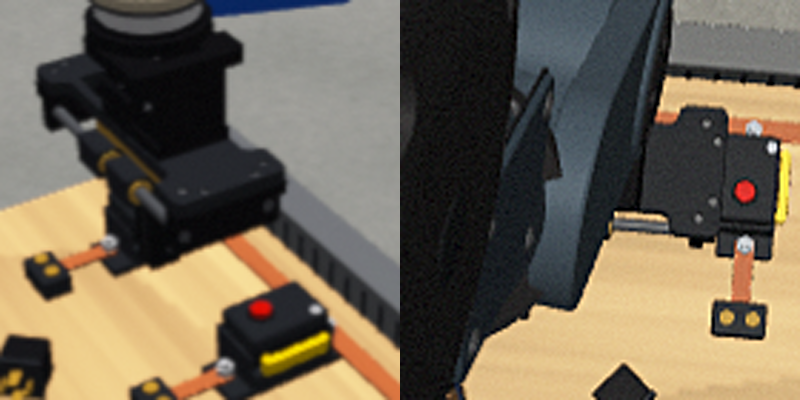

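No seating force yet, and I don't know the finger thickness exactly. I'll back off, lift and look before pressing further.

Request:
{"method": "arm_command", "body": {
  "plan": [
    [[0.1,-0.8,0],0],
    [[0.2,-1.8,0.0],0],
    [[0.2,-1.8,1.8],0],
    [[0.2,-3,3.6],0],
    [[0.2,-4.8,4],0]
  ]
}}

```text
time: 7.1
position: [0.5291, -0.0018, 0.1324]
tool_rot: [0.706, 0.05, -0.046, -0.705]
ft_force: [1.0, -0.7, -0.3]
grip_width: 0.0002
```

Request:
{"method": "arm_command", "body": {
  "plan": [
    [[0,-1.9,0],0],
    [[0,-3.8,0.0],0],
    [[0,-4.5,0],0],
    [[0,-4.5,0],0]
  ]
}}

```text
time: 7.5
position: [0.5275, -0.118, 0.1292]
tool_rot: [0.706, 0.046, -0.045, -0.705]
ft_force: [0.0, 0.5, 0.0]
grip_width: 0.0005
```

```bash
python3 look.py 8
python3 - <<'E'
from h import *
f=np.load("frame.npz");O,M=f["O"],f["M"]
for n in("top8","side8"):
    c=load(n);y,r=masks(c)
    for ce,s in blobs(y)[0]:
        X=plane(c,ce,.04);print(n,ce,s,(1e3*M.T@(X[:2]-O)).round(1))
E
```

```text
7.6 pos [ 0.5265 -0.1147  0.1289] breaker [ -43.1 -265.2] F [-0.02  0.18] 0.06 jaw deg 97.5
side8 [259.1 190.1] [248, 184, 23, 13, 132] [ -2.1 -21.4]
side8 [300.2 234.4] [291, 228, 19, 13, 122] [  -7. -171.]
side8 [358.9 289.1] [347, 280, 25, 18, 191] [  -1.7 -320.3]
```

View pics/l8.png

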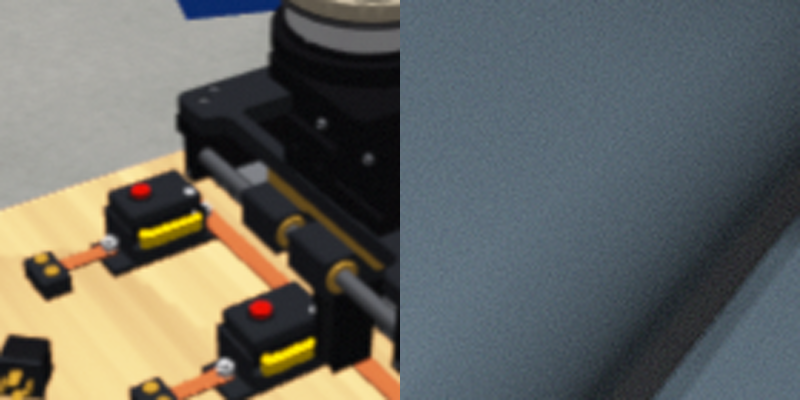

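The left lever now lies along its housing at (170,230) in the side view, matching breaker b. I'll move clear for a top-view check.

Request:
{"method": "arm_command", "body": {
  "plan": [
    [[0,-1,1.5],0],
    [[0,-2.5,2.5],0],
    [[-0.5,-4.2,3],0],
    [[-1,-6,3],0],
    [[-1.5,-7.8,3],0]
  ]
}}

```text
time: 8.1
position: [0.4898, -0.3092, 0.2047]
tool_rot: [0.705, 0.048, -0.048, -0.705]
ft_force: [0.2, -0.9, -0.8]
grip_width: 0.0003
```

Request:
{"method": "arm_command", "body": {
  "plan": [
    [[-0.7,-1.7,0],0],
    [[-1.4,-3.4,0],0],
    [[-2.1,-5.1,0],0],
    [[-2.8,-6.8,0],0],
    [[-2.8,-6.8,0],0]
  ]
}}

```text
time: 8.6
position: [0.4183, -0.4843, 0.2038]
tool_rot: [0.707, 0.045, -0.046, -0.704]
ft_force: [-0.8, 0.3, 0.4]
grip_width: 0.0007
```

```bash
python3 look.py 9
python3 - <<'E'
from h import *
f=np.load("frame.npz");O,M=f["O"],f["M"]
for n in("top9","side9","top0","side0"):
    c=load(n);y,r=masks(c);bl,l=blobs(y)
    for ce,s in bl:
        i=np.bincount(l[l.shape[0]*0+int(ce[1])-2:int(ce[1])+3,int(ce[0])-2:int(ce[0])+3].ravel())[1:].argmax()+1
        P=np.array([M.T@(plane(c,p.astype(float),.04)[:2]-O) for p in np.argwhere(l==i)[:,::-1]])
        k=np.polyfit(P[:,0],P[:,1],1);print(n,ce,s[4],(1e3*P.mean(0)).round(1),"slope",k[0].round(3))
    for ce,s in blobs(r)[0]:print(" r",ce)
E
python3 - <<'E'
import pickle,cv2,numpy as np
for n in("top9","side9"):cv2.imwrite(f"pics/{n}.png",pickle.load(open(f"{n}.pkl","rb"))["pixels"][:,:,::-1])
E
```

```text
8.7 pos [ 0.4197 -0.4788  0.2034] breaker [-196.9 -612.1] F [0.05 0.97] 0.0 jaw deg 97.55
top9 [231.  197.8] 67 [ -0.4 -20.7] slope -0.008
top9 [313.8 205.9] 63 [  -2.3 -170.9] slope -0.006
top9 [396.4 212.2] 49 [  -1.  -321.5] slope 0.008
 r [64.4 46.1]
 r [215.5 199. ]
 r [300.4 206.4]
 r [384.7 213.6]
side9 [259.  190.2] 133 [ -2.2 -21.4] slope 0.037
side9 [302.8 233.3] 161 [  -1.5 -171. ] slope 0.047
side9 [358.8 289.1] 191 [  -1.7 -320.3] slope 0.035
 r [283.   94.1]
 r [248.8 176.2]
 r [290.9 217.5]
 r [345.4 271.2]
top0 [237.8 196.4] 70 [  3.2 -32.6] slope 0.663
top0 [313.8 205.6] 65 [  -1.8 -170.9] slope -0.005
top0 [396.4 212.1] 43 [  -0.7 -321.5] slope 0.015
 r [64.4 46.1]
 r [215.5 199.1]
 r [300.4 206.4]
 r [384.7 213.6]
side0 [264.2 192. ] 85 [  3.3 -31.9] slope 0.684
side0 [302.8 232.9] 137 [  -1. -170.] slope 0.027
side0 [358.9 289. ] 167 [  -1.4 -320.1] slope 0.016
 r [283.   94.1]
 r [248.6 176.1]
 r [290.7 217.2]
 r [345.5 271.1]
```

View pics/top9.png

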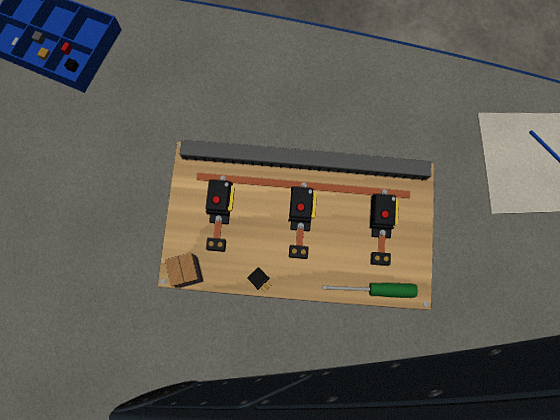

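View pics/l9.png

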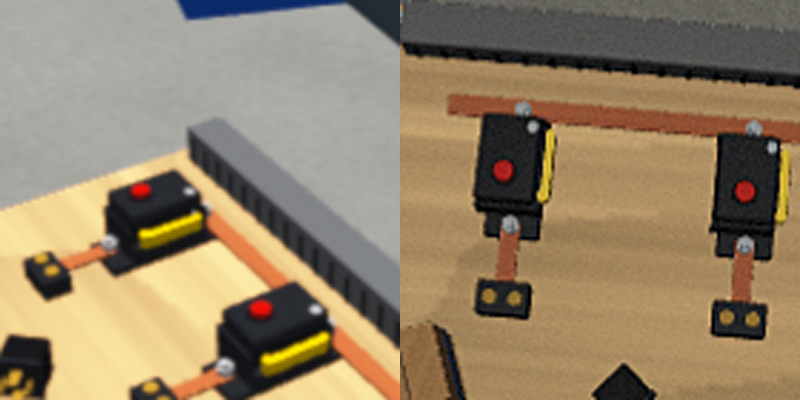

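The top view shows all three levers parallel to their housings; the left one is at (231,198). Its slope is the same as the other two. Buttons and loose items haven't moved, and the arm is clear, so I'm handing in.

```bash
python3 -c "
from rig import hand_in;print(hand_in())"
```

```text
the job is handed in; nothing more can be done
None
```

The left breaker (board y = +150 mm) was the tripped one. I pushed its lever in with the shut fingertips until it snapped home, then withdrew and handed in at about 8.7 s of the 32 s allowed.

- **Push force:** the highest reading was about 4 N, during first contact. It fell to about zero when the lever snapped in. I advanced about another 11 mm to feel it seat, but no seating force showed, so I backed off and checked by camera.
- **Lever:** from the top view its slope went from 0.66 to -0.01. The two levers that were already home read -0.01 and +0.01. Its centre lies at y ≈ -21 mm in both views, about where the other two sit on their breakers.
- **Everything else:** all three red buttons are within 0.3 px of where they started. The relay, carton and screwdriver look unmoved in the top view, which I checked by eye only. The arm was clear of the board at hand-in.

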